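Unlock the standards drawer and take out the round standard

TASK

Take the round resistance standard out of the locked drawer of the grey enclosure and set it down gently, upright, in the middle of the small rubber mat. The drawer stays locked until its spring-loaded lock pin is pulled up by the wing grip and turned so that it stays up by itself; it turns one way only, and you must feel which. Leave the lock pin up, the drawer fully open with the square standard standing in it, and everything else where it is.

Things in the scene. Friction and masses are not known exactly. Their poses are not given: they have to be found in the camera images.
- enclosure: grey sheet-metal box fixed to the table, 200 (x) by 300 (y) by 100 mm high, origin under its centre; its front, with the drawer, is its -x face; its yaw varies. On its top near the front right corner (local x -72, y -105 mm) stands the lock pin in a round steel collar, 40 mm across, reaching 28 mm above the top (z 128 mm)
- wing_mid (a point): middle of the wing grip on the lock pin: a dark steel bar 40 mm long (along this point's y), 10 mm thick (along its x) and 25 mm tall, its middle 146.5 mm above the table when the pin is down (underside 134 mm, 6 mm above the collar). Its axes turn with the grip; at the start they are within 0.05 rad of the enclosure's
- lockpin (a joint): height of the lock pin, m: 0 down (locked), 0.016 at its top stop. A spring pulls it down with about 6 N at the bottom, 8 to 9 N at the top. Raised 0.010 or more it can be turned (see joint wing). Turned the free way by 0.4 rad or more and let down, it rests on a ledge at 0.009 and the drawer is free; turned the wrong way or too little, it drops back to 0
- wing (a joint): turn of the wing grip about the vertical, rad, anticlockwise from above positive; 0 with its long side along the enclosure's y. With the pin down it turns at most about 0.1 rad. Raised, it turns one way only, nearly freely (under 0.15 N m), clockwise or anticlockwise, unmarked, different each time, to 1.4 rad; the other way it meets a stop at about 0.1 rad, which gives springily, 0.2 rad per N m
- drawer (a joint): opening of the drawer, m: 0 shut, 0.13 fully open; it slides straight out along the enclosure's -x and stays where it is left (friction 1.5 N). Locked, it gives only a few mm
- drawer_handle (a point): middle of the drawer's steel bar handle: round bar, 11 mm thick and 111 mm long along the enclosure's y, 35 mm in front of the drawer front, 72 mm above the table, 28 mm below the enclosure's top; moves with the drawer. Axes as the enclosure's
- drawer_floor (a point): point on the drawer's floor midway between the two standards' places, 12 mm above the table; moves with the drawer. The places lie 50 mm to either side along the enclosure's y. The drawer's side walls reach 50 mm above the table, its front 92 mm. When shut this point is 60 mm behind the enclosure's front face, when open 70 mm in front of it
- round_standard: resistance standard to be taken out: round steel can, diameter 46 mm, 56 mm tall, with a black band and two 9 mm brass posts on top (66 mm in all); about 0.35 kg; origin under its centre. It stands in one of the drawer's two places, hidden while the drawer is shut
- square_standard: the other standard, which stays in the drawer's other place: square steel can 44 by 44 mm, 56 mm tall, same band and posts; origin under its centre
- mat: square black rubber mat with a small steel stud in each corner, 110 by 110 mm, 4 mm thick, fixed to the table; origin under its centre
- multimeter: bystander: blue hand-held multimeter lying on the table, 170 by 85 by 36 mm, origin under its centre
- mug: bystander: white mug, 80 mm wide, 90 mm tall
- screwdriver: bystander: screwdriver, 170 mm long, lying in front of the enclosure
- shorting_plug: bystander: small brass plug, 26 mm wide, 24 mm tall, standing on top of the enclosure
- adapter: bystander: small steel adapter, 28 mm wide, 30 mm tall, standing near the mat
- mouse: bystander: black computer mouse, 105 by 60 mm, 30 mm tall
- parts_tray: bystander: grey open tray, 100 by 140 by 40 mm
There are look-alikes about, which are no part of the job. Of the things that look like the mat, take the one that is nearest to the robot's base at the start.

How it is judged:
By the outcome, as a careful person would: the job done as asked, in the order asked, and still so for the second after the job is handed in, with the robot touching nothing.
It also fails if it takes over 70 s, if anything falls off the work surface, if the arm or the gripper's body presses on something with over 40 N, if the wrist force passes 120 N, or if a joint passes its speed limit or range.

ROBOT

A 7-joint arm with a two-finger parallel gripper is mounted at the origin on the work surface. World frame = base frame: x ahead of the robot, y to its left, z up, the work surface at z = 0. Lengths are in m, angles in rad, forces in N, time in s.
With the tool pointing down it reaches from about 0.425 to 0.95 m from the base axis. Payload 4.7 kg.
Tool frame: the origin (TCP) lies at the very end of the fingers, on their centre line; the grasp point (between the pads) lies 19 mm behind it; z points along the fingers, y is the line along which they close (so a half turn about z gives the same grasp; the last joint's range is limited). The gripper opens to 87 mm and grips with 3 to 60 N. Pads are 19 mm wide; open, the fingers measure 117 mm over their backs; the gripper's body (75 mm by 190 mm) begins 51 mm behind the grasp point.
Start: joints at [1.277, 0.469, -0.049, 1.532, 0.024, 1.141, -0.082], TCP at [0.177, -0.651, 0.223] pointing down, gripper open.
Joint ranges: [-2.59, 2.59], [-0.33, 1.99], [-1.39, 1.29], [0.1, 2.45], [-1.04, 4.18], [0.21, 1.99], [-2.66, 2.66]. Speed limits (rad/s): [2.57, 2.57, 3.14, 3.14, 3.14, 3.14, 3.14].

INTERFACE

Orientations are given as a unit quaternion [w, x, y, z].
In Python, from bench import env gives the robot as it stands.
- The arm moves only by the tool arm_command, never from a script. Its argument "rows" is a list that holds one entry, the list of rows, each a list of 5 numbers: the shift along the tool's x, y, z in m, then the turn about the tool's z in units of 5 degrees (1.0 is 5 degrees), then the closure, from -1 (fully open) to 1 (shut). In form: [[[tx, ty, tz, roll, grip], ...]]. A call has 1 to 10 rows; each row shifts and turns the commanded pose from where the row before left it, along the tool's axes as they then stand; what a row does not reach is not made up. A row lasts 1/8 s, in which the tool goes at most 62.5 mm and 10.7 degrees, less where a joint would pass 70% of its speed; a pose out of reach is approached as far as the arm can. A call with a gripper value outside its range is refused whole. The fingers move at their own pace and stop on an object; the grip force is fixed at half the most. Time passes only in rows, so rows that do not move let the fingers close. It gives the time, the measured TCP pose, the force and the opening at its end, in the units of the state.
- env.observe(): the state, without advancing time (a new reading comes with each control period).
- env.snapshot(name): name is "side" or "top"; returns the picture (384x512x3 uint8, blue, green, red); there is no depth.
- env.camera_info(name): a dict with "intrinsics" (3x3 intrinsics, pixels), "extrinsics" (4x4, takes a point from camera to world coordinates). Camera axes: x right, y up, looking along -z (the intrinsics and any distortion apply to the point x, -y, -z); pixel columns grow to the right and rows downward; lengths in m; the calibration is good to about 2 mm. A picture is of the moment at which its call begins. camera_info takes no time and is no camera call.
- env.sign_off(): hands the job in, once; it reports no verdict.
The state is a dict: "clock": time; "joint_pos": joint angles; "dq": joint speeds; "joint_torque": joint torques, N m; "tool_pos": TCP position; "tcp_rot": TCP orientation; "ft_force": force on the tool from outside, world axes, zero at the start; "torque": the same for the moment, N m; "finger_gap": finger opening in m.
Only numpy, scipy, OpenCV 4.12 (cv2) and the standard library are available. Lean on these libraries where they do the work, as an engineer would, in place of code of your own. Each camera call takes 0.05 s, during which the arm holds its last target. There are 200 camera calls.

## Working session

There is one attempt and no reset: what is moved stays moved. The work goes in short steps, Python scripts to look and compute and a tool call to move; the robot and the scene stay as the last step left them, time stands still between calls to the robot, and variables do not carry over. Pictures are saved under pics/ and viewed, on a budget of 10 in all, crops included, one or two more only if the job needs it, and the job is handed in when it is done.

Besides the shell and the picture viewer there is one more tool, called after ">>>" as name([rows], argument=value, ...), one row to a line, values as JSON. arm_command: Moves the arm, as the interface text tells. Its arguments: {"type":"object","properties":{"rows":{"type":"array"}},"required":["rows"]}

```bash
ls; mkdir -p pics; cat > h.py <<'E'
import numpy as np, cv2
from bench import env
def snap(cam,name):
    im=env.snapshot(cam); cv2.imwrite(f'pics/{name}.png',im); return im
def ray(cam,u,v):
    c=env.camera_info(cam);K=np.array(c['intrinsics']);E=np.array(c['extrinsics'])
    d=np.linalg.inv(K)@[u,v,1]; d=E[:3,:3]@[d[0],-d[1],-d[2]]; return E[:3,3],d
def at(cam,u,v,z):
    o,d=ray(cam,u,v); return o+d*(z-o[2])/d[2]
def pix(cam,p):
    c=env.camera_info(cam);K=np.array(c['intrinsics']);E=np.array(c['extrinsics'])
    q=E[:3,:3].T@(np.array(p)-E[:3,3]); q=K@[q[0],-q[1],-q[2]]; return q[:2]/q[2]
E
python3 - <<'E'
from h import *
np.set_printoptions(precision=4,suppress=True)
a=snap('top','t0');b=snap('side','s0')
for n in('top','side'):print(env.camera_info(n))
print(env.observe())
E
```

```text
pics
{'intrinsics': array([[476.8252,   0.    , 246.3377],
       [  0.    , 476.8252, 192.3148],
       [  0.    ,   0.    ,   1.    ]]), 'extrinsics': array([[ 0.0056,  0.9978, -0.0656,  0.4589],
       [-0.9999,  0.0065,  0.0133, -0.1008],
       [ 0.0137,  0.0655,  0.9978,  1.6331],
       [ 0.    ,  0.    ,  0.    ,  1.    ]])}
{'intrinsics': array([[423.0622,   0.    , 257.9027],
       [  0.    , 423.0622, 192.876 ],
       [  0.    ,   0.    ,   1.    ]]), 'extrinsics': array([[-0.9219,  0.2777, -0.2702,  0.1513],
       [-0.3873, -0.6822,  0.6202,  0.8155],
       [-0.0121,  0.6764,  0.7364,  1.2088],
       [ 0.    ,  0.    ,  0.    ,  1.    ]])}
{'clock': 0.1, 'joint_pos': array([ 1.2771,  0.4694, -0.0486,  1.5336,  0.0241,  1.141 , -0.0823]), 'dq': array([-0.0025, -0.0005,  0.0005, -0.0028,  0.0002, -0.0008,  0.0002]), 'joint_torque': array([ -0.0003, -50.9172,  -0.0816, -23.6828,  -0.0615,   0.0345,
         0.0001]), 'tool_pos': array([ 0.1765, -0.651 ,  0.2216]), 'tcp_rot': array([-0.0009,  0.9912,  0.132 , -0.0001]), 'ft_force': array([ 0.2962, -0.0946, -1.2493]), 'torque': array([-0.0031,  0.0076, -0.0663]), 'finger_gap': 0.08681672663742925}
```

View pics/t0.png

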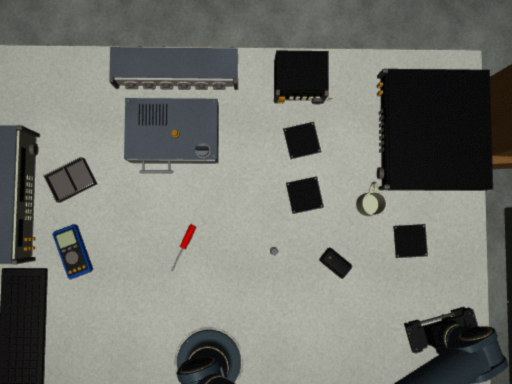

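View pics/s0.png

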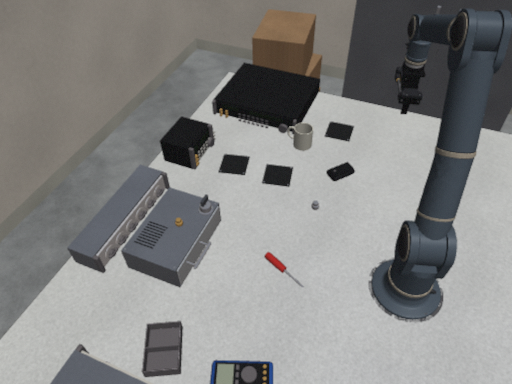

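The top view shows the enclosure at about (171,130), with its handle at (156,170) and the collar at (202,150). The mat candidates are at (302,140), (305,195) and (410,240). The mouse is at (335,262), the adapter at (274,251), the mug at (371,203), and the plug on the enclosure at (175,133). The side view agrees. Next I'll measure and take one close crop of the choices.

```bash
python3 - <<'E'
from h import *
np.set_printoptions(precision=4,suppress=True)
a=cv2.imread('pics/t0.png')
for u,v in((302,140),(305,195),(410,240)):
    r=a[v-28:v+28,u-28:u+28]; m=(r.max(2)<60).astype(np.uint8)
    c=max(cv2.findContours(m,0,2)[0],key=cv2.contourArea); (x,y),wh,an=cv2.minAreaRect(c)
    box=[at('top',p[0]+u-28,p[1]+v-28,.004)[:2] for p in cv2.boxPoints(((x,y),wh,an))]
    ctr=np.mean(box,0); print((x+u-28,y+v-28),ctr,np.linalg.norm(ctr),np.linalg.norm(box[0]-box[1]),np.linalg.norm(box[1]-box[2]),np.array(box[0]-box[1]))
for n,p in dict(TL=(125,99),TR=(217,98),BL=(125,160),BR=(218,161)).items(): print(n,at('top',*p,.1))
print('collar',at('top',202.5,150.5,.128),'adapter',at('top',274,251,.03),'plug',at('top',175,133,.124),'scr',at('top',190,235,.01),'mouse',at('top',335,262,.03))
c1=cv2.resize(a[90:180,115:225],None,fx=4.6,fy=4.6,interpolation=cv2.INTER_CUBIC)
b=cv2.imread('pics/s0.png')
c2=cv2.resize(a[110:220,270:335],None,fx=3,fy=3,interpolation=cv2.INTER_CUBIC)
o=np.zeros((560,740,3),np.uint8);o[:c1.shape[0],:c1.shape[1]]=c1;o[:c2.shape[0],520:520+c2.shape[1]]=c2
cv2.imwrite('pics/c0.png',o)
E
```

```text
(301.6072998046875, 139.9506435394287) [ 0.7487 -0.3125] 0.8112605153214731 0.10629838175047228 0.10644375578685268 [-0.0257  0.1032]
(304.2341423034668, 194.5926856994629) [ 0.5596 -0.3211] 0.6451889709420657 0.10668473565225008 0.10595611278052276 [-0.0231  0.1042]
(409.9977912902832, 240.46681213378906) [ 0.4049 -0.6828] 0.7938438459273953 0.10705515394247311 0.10586377398563153 [-0.0077  0.1068]
TL [0.8613 0.2752 0.1   ]
TR [ 0.8674 -0.0238  0.1   ]
BL [0.6616 0.2708 0.1   ]
BR [ 0.6606 -0.029   0.1   ]
collar [0.6901 0.0192 0.128 ] adapter [ 0.3682 -0.2158  0.03  ] plug [0.7464 0.1079 0.124 ] scr [0.4195 0.0675 0.01  ] mouse [ 0.3326 -0.4202  0.03  ]
```

View pics/c0.png

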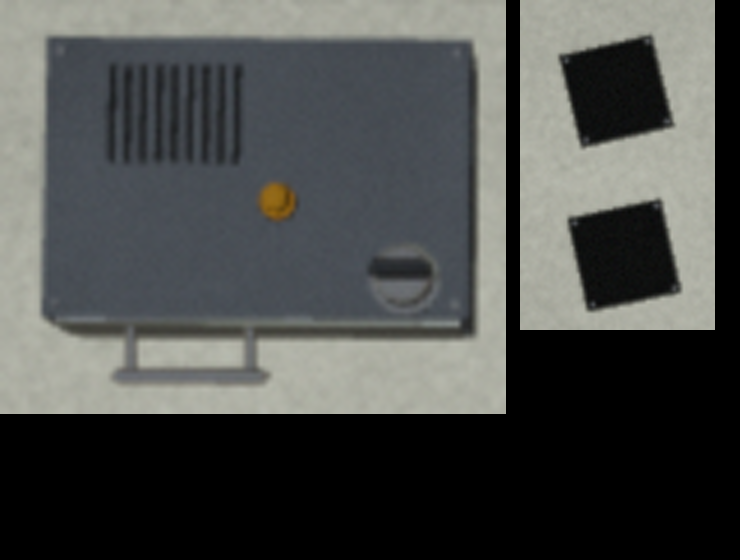

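The crop shows the plug at (277,202), the wing bar across its collar at (403,275), the handle bar at (191,376), and two equal mats with studs. The mat at (304,195) is the nearest (0.645 m, against 0.79 m and 0.81 m). The collar position agrees with the enclosure geometry. Now I'll move above the wing.

>>> arm_command([
  [[0.042,-0.032,0,0,-1],[0.042,-0.032,0,0,-1],[0.042,-0.032,0,0,-1],[0.042,-0.032,0,0,-1],[0.042,-0.032,0,0,-1],[0.042,-0.032,0,0,-1],[0.042,-0.032,0,0,-1],[0.042,-0.032,0,0,-1]],
])

```text
clock: 1.1
tool_pos: [0.4346, -0.3149, 0.2223]
tcp_rot: [-0.0, 0.991, 0.132, -0.0]
ft_force: [0.8, -1.0, 0.3]
finger_gap: 0.0868
```

>>> arm_command([
  [[0.042,-0.032,0,0,-1],[0.042,-0.032,0,0,-1],[0.042,-0.032,0,0,-1],[0.042,-0.032,0,0,-1],[0.042,-0.032,0,0,-1],[0.042,-0.032,0,0,-1],[0.042,-0.032,0,0,-1],[0.042,-0.032,0,0,-1]],
])

```text
clock: 2.1
tool_pos: [0.6919, 0.0197, 0.222]
tcp_rot: [0.0, 0.991, 0.132, -0.0]
ft_force: [0.7, -0.7, 0.3]
finger_gap: 0.0868
```

>>> arm_command([
  [[0,0,0,-1.9,-1],[0,0,0,-1.9,-1],[0,0,0,-1.9,-1],[0,0,0,-1.9,-1],[0,0,0,-1.9,-1],[0,0,0,-1.9,-1],[0,0,0,-1.9,-1],[0,0,0,-1.8,-1],[0,0,0,0,-1]],
])

```text
clock: 3.22
tool_pos: [0.691, 0.0183, 0.2218]
tcp_rot: [-0.001, 0.704, 0.711, -0.0]
ft_force: [0.1, -1.3, -0.1]
finger_gap: 0.0868
```

```bash
cat >> h.py <<'E'
def yaw(o=None):
    w,x,y,z=(o or env.observe())['tcp_rot']; return 2*np.arctan2(y,x)%np.pi if 0 else (2*np.arctan2(y,x)+np.pi)%(2*np.pi)-np.pi
def to(p):
    o=env.observe();s=yaw(o);d=np.array(p)-o['tool_pos']
    return np.round([d[0]*np.cos(s)+d[1]*np.sin(s),d[0]*np.sin(s)-d[1]*np.cos(s),-d[2]],4)
E
python3 - <<'E'
from h import *
np.set_printoptions(precision=4,suppress=True)
o=env.observe();print(o,yaw(o),to([.690,.019,.137]))
for n,p in dict(wingtop=(402,268)).items(): print(n,at('top',p[0]/4.6+115,p[1]/4.6+90,.159))
for p in ((112,376),(270,376)): print('handle',at('top',p[0]/4.6+115,p[1]/4.6+90,.074))
E
```

```text
{'clock': 3.225, 'joint_pos': array([ 0.3239,  0.5757, -0.6378,  1.4633,  0.3519,  1.2197, -0.3486]), 'dq': array([-0.0103, -0.0052,  0.015 ,  0.0004, -0.0071, -0.0032, -0.0384]), 'joint_torque': array([  0.0828, -52.2024,  -8.1489, -22.9635,  -0.0335,   0.0296,
         0.2969]), 'tool_pos': array([0.691 , 0.0183, 0.2218]), 'tcp_rot': array([-0.0005,  0.7037,  0.7105, -0.0003]), 'ft_force': array([ 0.1011, -1.3208, -0.0654]), 'torque': array([ 0.0089, -0.0337,  0.0165]), 'finger_gap': 0.08683077476882918} 1.5804924009627959 [ 0.0007 -0.001   0.0848]
wingtop [0.6924 0.0172 0.159 ]
handle [0.6267 0.2294 0.074 ]
handle [0.6275 0.1171 0.074 ]
```

>>> arm_command([
  [[0,0,0.02,0,-1],[0,0,0.02,0,-1],[0,0,0.02,0,-1],[0,0,0.015,0,-1],[0,0,0.01,0,-1],[0,0,0,0,-0.2],[0,0,0,0,1],[0,0,0,0,1],[0,0,0,0,1],[0,0,0,0,1]],
])

```text
clock: 4.47
tool_pos: [0.6914, 0.0185, 0.1378]
tcp_rot: [0.0, 0.703, 0.711, 0.0]
ft_force: [-0.4, 0.0, -0.7]
finger_gap: 0.0448
```

>>> arm_command([
  [[0,0,0,0,1],[0,0,0,0,1],[0,0,0,0,1]],
])

```text
clock: 4.85
tool_pos: [0.694, 0.0186, 0.1377]
tcp_rot: [0.002, 0.703, 0.711, 0.003]
ft_force: [11.4, 1.3, -7.5]
finger_gap: 0.0149
```

>>> arm_command([
  [[0,0,0,0,1],[0,0,0,0,1],[0,0,0,0,1]],
])

```text
clock: 5.22
tool_pos: [0.6965, 0.0185, 0.138]
tcp_rot: [0.004, 0.703, 0.711, 0.005]
ft_force: [12.9, 0.9, -7.4]
finger_gap: 0.0101
```

```bash
python3 - <<'E'
from h import *
o=env.observe();print(o['ft_force'],o['torque'],o['tool_pos'],yaw(o),o['finger_gap'])
b=snap('side','s1');cv2.imwrite('pics/s1c.png',cv2.resize(b[150:280,130:300],None,fx=4,fy=4,interpolation=cv2.INTER_CUBIC))
E
```

```text
[12.94552064  0.86685432 -7.40415859] [ 0.17109608 -2.95104226 -0.02157486] [0.69648178 0.01852646 0.13802067] 1.5819202061213637 0.010064819917206095
```

View pics/s1c.png

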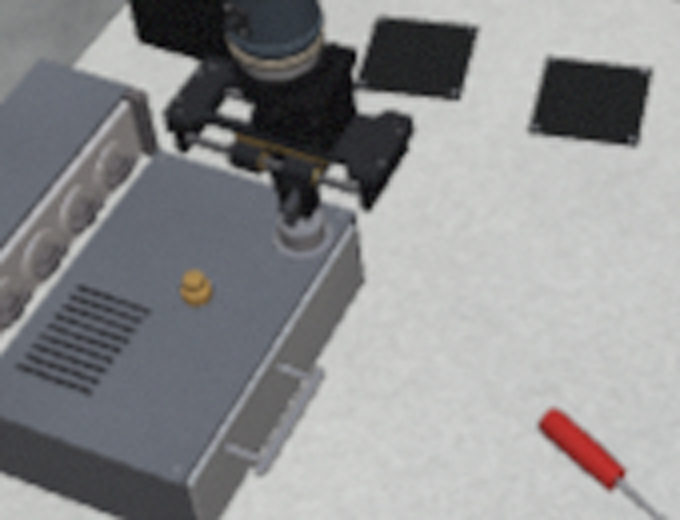

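The crop shows the fingers closed on the wing at (298,205), and the gap of 10.1 mm matches the bar. The grip has pulled the tool 5–6 mm in +x, so I'll move the commanded pose to take off that load.

>>> arm_command([
  [[0,0.003,0,0,1],[0,0.003,0,0,1],[0,0,0,0,1],[0,0,0,0,1]],
])

```text
clock: 5.78
tool_pos: [0.6973, 0.0186, 0.1377]
tcp_rot: [0.0, 0.703, 0.711, 0.0]
ft_force: [1.5, -0.1, -1.3]
finger_gap: 0.0098
```

```bash
python3 - <<'E'
from h import *
o=env.observe();print(o['ft_force'],o['torque'],o['tool_pos'],o['tcp_rot'],yaw(o),o['finger_gap'])
E
```

```text
[ 1.47528901 -0.1341854  -1.27634508] [-0.00191984 -0.43806285  0.00920695] [0.69731145 0.0186334  0.13765374] [1.98088708e-04 7.02931203e-01 7.11257806e-01 1.33791758e-04] 1.5825719904538307 0.009804530555732252
```

>>> arm_command([
  [[0,0,-0.004,0,1],[0,0,-0.004,0,1],[0,0,-0.004,0,1],[0,0,-0.002,0,1],[0,0,0,0,1],[0,0,0,0,1]],
])

```text
clock: 6.52
tool_pos: [0.6972, 0.0186, 0.1513]
tcp_rot: [-0.0, 0.703, 0.711, -0.0]
ft_force: [4.9, 1.1, -9.8]
finger_gap: 0.0098
```

```bash
python3 - <<'E'
from h import *
o=env.observe();print(o['ft_force'],o['torque'],o['tool_pos'],o['tcp_rot'],yaw(o),o['finger_gap'])
E
```

```text
[ 4.87105953  1.07153148 -9.83954489] [ 0.22580688 -1.22351084  0.0171717 ] [0.69717403 0.01860076 0.15130434] [-7.84052644e-05  7.02934776e-01  7.11254305e-01 -9.55210034e-05] 1.5825619855523154 0.009754600434059032
```

It is up 13.6 mm with a spring-like pull of about 9 N. I'll turn it slightly clockwise to feel the direction.

>>> arm_command([
  [[0,0,0,1,1],[0,0,0,1,1],[0,0,0,0.8,1],[0,0,0,0,1],[0,0,0,0,1]],
])

```text
clock: 7.15
tool_pos: [0.6969, 0.0187, 0.1513]
tcp_rot: [-0.0, 0.784, 0.621, -0.0]
ft_force: [2.9, 0.6, -9.9]
finger_gap: 0.0097
```

```bash
python3 - <<'E'
from h import *
o=env.observe();print(o['ft_force'],o['torque'],o['tool_pos'],o['tcp_rot'],yaw(o),o['finger_gap'])
E
```

```text
[ 2.90183428  0.57899655 -9.85619226] [ 0.22098478 -0.87160875 -0.02093484] [0.69687806 0.01870211 0.15126667] [-2.66685179e-04  7.84020394e-01  6.20734887e-01 -3.88065362e-04] 1.3393595493836825 0.009704027890742904
```

The torque is only about 0.04 N m after 0.24 rad (a stop would give about 0.7), so clockwise is the free way. I'll carry on to about 0.8 rad, then lower it 5 mm onto the ledge.

>>> arm_command([
  [[0,0,0,1.3,1],[0,0,0,1.3,1],[0,0,0,1.3,1],[0,0,0,1.3,1],[0,0,0,1.3,1],[0,0,0,0,1],[0,0,0.003,0,1],[0,0,0.003,0,1],[0,0,0,0,1],[0,0,0,0,1]],
])

```text
clock: 8.4
tool_pos: [0.6965, 0.0191, 0.1466]
tcp_rot: [-0.0, 0.927, 0.376, -0.001]
ft_force: [-4.5, 2.1, 2.2]
finger_gap: 0.01
```

```bash
python3 - <<'E'
from h import *
o=env.observe();print(o['ft_force'],o['torque'],o['tool_pos'],o['tcp_rot'],yaw(o),o['finger_gap'])
E
```

```text
[-4.49206325  2.12612517  2.23785586] [0.4374083  1.28609421 0.03456919] [0.69652739 0.01912204 0.1465645 ] [-3.30921296e-04  9.26508378e-01  3.76273567e-01 -5.63838849e-04] 0.771542131284269 0.009969878162371382
```

The pin rests on its ledge 8.9 mm up. I'll release it, retreat upward and check the handle position across the two views.

>>> arm_command([
  [[0,0,0,0,-1],[0,0,0,0,-1],[0,0,0,0,-1],[0,0,-0.02,0,-1],[0,0,-0.03,0,-1],[0,0,-0.03,0,-1],[0,0,-0.02,0,-1]],
])

```text
clock: 9.28
tool_pos: [0.6982, 0.0188, 0.2489]
tcp_rot: [0.001, 0.927, 0.376, 0.002]
ft_force: [-0.8, 0.8, -0.2]
finger_gap: 0.0718
```

```bash
python3 - <<'E'
from h import *
np.set_printoptions(precision=4,suppress=True)
def tri(p,q):
    o1,d1=ray('top',*p);o2,d2=ray('side',*q);d1/=np.linalg.norm(d1);d2/=np.linalg.norm(d2)
    t=np.linalg.lstsq(np.c_[d1,-d2],o2-o1,rcond=None)[0];a=o1+t[0]*d1;b=o2+t[1]*d2;return (a+b)/2,np.linalg.norm(a-b)
print(tri((112/4.6+115,376/4.6+90),(195.5,267)),tri((270/4.6+115,376/4.6+90),(209.5,243.5)))
print(at('side',195.5,267,.074),at('side',209.5,243.5,.074))
b=cv2.imread('pics/s0.png');
for i,(u,v) in {'near':(278,175),'far':(234,164)}.items():
    r=b[v-22:v+22,u-25:u+25]; m=(r.max(2)<60).astype(np.uint8)
    c=max(cv2.findContours(m,0,2)[0],key=cv2.contourArea); a=cv2.approxPolyDP(c,5,True)[:,0]+[u-25,v-22]
    print(i,a.tolist(),np.mean([at('side',*p,.004) for p in a],0))
o=env.observe();print(o['ft_force'],o['tool_pos'],yaw(o),to([.632,.173,.058]))
snap('side','s2');snap('top','t2')
t=cv2.imread('pics/t2.png');s=cv2.imread('pics/s2.png')
cv2.imwrite('pics/c2.png',np.hstack([cv2.resize(t[90:180,125:225],(400,360)),cv2.resize(s[170:270,130:230],(400,360))]))
E
```

```text
(array([0.6256, 0.2281, 0.0785]), np.float64(0.0012938997613842198)) (array([0.6309, 0.1197, 0.0611]), np.float64(0.00431288613841959))
[0.6269 0.2256 0.074 ] [0.6276 0.1282 0.074 ]
near [[267, 166], [265, 182], [289, 182], [291, 169]] [ 0.5571 -0.3215  0.004 ]
far [[225, 155], [221, 171], [242, 174], [248, 157]] [ 0.7473 -0.3107  0.004 ]
[-0.7707  0.8138 -0.2157] [0.6982 0.0188 0.2489] 0.7709429506921825 [ 0.0599 -0.1567  0.1909]
```

View pics/c2.png

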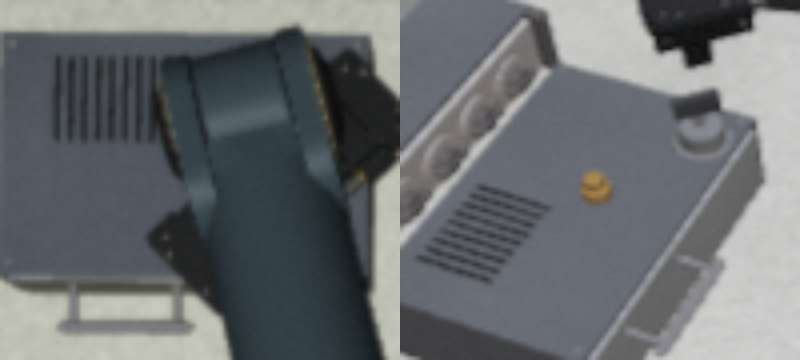

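The crop shows the wing turned and staying up at (695,105) in the right-hand view, with the handle at (690,315). Both cameras put the handle at x≈0.627, y≈0.173. I'll move above it with the fingers partly closed.

>>> arm_command([
  [[0.0145,-0.04,0,0,0.4],[0.0145,-0.04,0,0,0.4],[0.0145,-0.04,0,0,0.4],[0.0145,-0.0385,0,0,0.4],[0,0,0,-1.9,0.4],[0,0,0,-1.9,0.4],[0,0,0,-1.9,0.4],[0,0,0,-1.9,0.4],[0,0,0,-1.7,0.4],[0,0,0.06,0,0.4]],
])

```text
clock: 10.62
tool_pos: [0.6314, 0.1742, 0.1886]
tcp_rot: [0.002, 0.703, 0.711, 0.004]
ft_force: [0.2, -0.1, -1.9]
finger_gap: 0.0262
```

>>> arm_command([
  [[0,0,0.06,0,0.4],[0,0,0,0,0.4],[0,0,0,0,0.4]],
])

```text
clock: 11.0
tool_pos: [0.6295, 0.1736, 0.1273]
tcp_rot: [0.0, 0.703, 0.711, 0.001]
ft_force: [0.4, 0.9, 1.4]
finger_gap: 0.026
```

```bash
python3 - <<'E'
from h import *
np.set_printoptions(precision=4,suppress=True)
o=env.observe();print(o['ft_force'],o['tool_pos'],yaw(o),o['finger_gap'],to([.629,.173,.058]))
s=snap('side','s3')
cv2.imwrite('pics/c3.png',cv2.resize(s[180:290,150:260],None,fx=5,fy=5,interpolation=cv2.INTER_CUBIC))
E
```

```text
[0.4109 0.8777 1.3841] [0.6295 0.1736 0.1273] 1.582661433436173 0.026021239840008963 [-0.0006 -0.0005  0.0693]
```

View pics/c3.png

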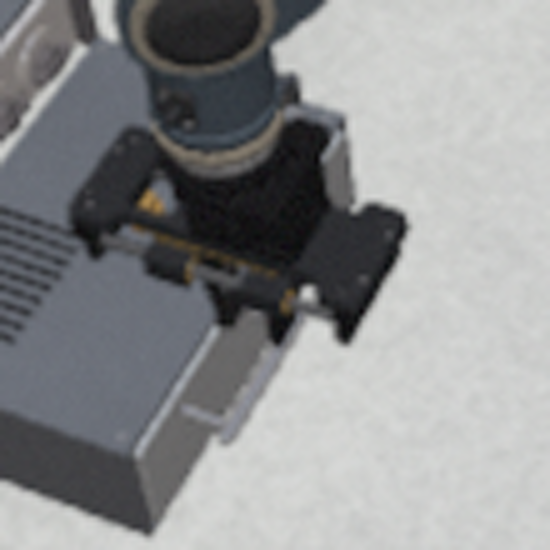

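The fingers are above the handle, one on each side of the bar at (250,340). Going down in two stages.

>>> arm_command([
  [[0,0,0.015,0,0.4],[0,0,0.015,0,0.4],[0,0,0.01,0,0.4],[0,0,0,0,0.4]],
])

```text
clock: 11.55
tool_pos: [0.6277, 0.1723, 0.0842]
tcp_rot: [-0.001, 0.703, 0.711, -0.001]
ft_force: [0.4, 0.5, -0.3]
finger_gap: 0.0259
```

>>> arm_command([
  [[0,0,0.01,0,0.4],[0,0,0.01,0,0.4],[0,0,0.01,0,0.4],[0,0,0,0,0.4]],
])

```text
clock: 12.05
tool_pos: [0.6277, 0.1724, 0.0543]
tcp_rot: [-0.0, 0.703, 0.711, -0.001]
ft_force: [-0.6, -1.2, 0.8]
finger_gap: 0.026
```

>>> arm_command([
  [[0,0,0,0,1],[0,0,0,0,1],[0,0,0,0,1],[0,0,0,0,1]],
])

```text
clock: 12.55
tool_pos: [0.6291, 0.1729, 0.0561]
tcp_rot: [0.0, 0.703, 0.711, 0.001]
ft_force: [1.4, 0.7, 1.3]
finger_gap: 0.0102
```

>>> arm_command([
  [[0,-0.008,0,0,1],[0,-0.016,0,0,1],[0,-0.018,0,0,1],[0,-0.018,0,0,1],[0,-0.018,0,0,1],[0,-0.018,0,0,1],[0,-0.016,0,0,1],[0,-0.01,0,0,1],[0,0,0,0,1],[0,0,0,0,1]],
])

```text
clock: 13.8
tool_pos: [0.5059, 0.1726, 0.056]
tcp_rot: [-0.001, 0.703, 0.712, 0.0]
ft_force: [-1.9, 5.3, 4.8]
finger_gap: 0.0099
```

>>> arm_command([
  [[0,-0.005,0,0,1],[0,-0.004,0,0,1],[0,-0.003,0,0,1],[0,0,0,0,1],[0,0,0,0,1]],
])

```text
clock: 14.42
tool_pos: [0.5012, 0.1726, 0.0561]
tcp_rot: [0.002, 0.703, 0.711, 0.007]
ft_force: [15.2, 7.0, -11.3]
finger_gap: 0.0096
```

The stop is felt at x=0.501 (15 N, about 0.129 m of travel). I'll relax the pull, release, rise and move aside to look.

>>> arm_command([
  [[0,0.006,0,0,1],[0,0,0,0,0.3],[0,0,0,0,0.3],[0,0,-0.02,0,0.3],[0,0,-0.05,0,0.3],[0,0,-0.06,0,0.3],[0,0,-0.06,0,-1],[-0.05,0,0,0,-1],[-0.06,0,0,0,-1],[-0.06,0,0,0,-1]],
])

```text
clock: 15.68
tool_pos: [0.5012, -0.0016, 0.2452]
tcp_rot: [0.0, 0.703, 0.711, -0.001]
ft_force: [0.8, -0.5, 0.4]
finger_gap: 0.0632
```

>>> arm_command([
  [[-0.06,0,0,0,-1],[-0.05,0,0,0,-1],[0,0,0,0,-1]],
])

```text
clock: 16.05
tool_pos: [0.5019, -0.1147, 0.2444]
tcp_rot: [-0.001, 0.706, 0.708, -0.002]
ft_force: [0.4, -0.4, 0.2]
finger_gap: 0.0855
```

```bash
python3 - <<'E'
from h import *
t=snap('top','t4');s=snap('side','s4')
cv2.imwrite('pics/c4.png',np.hstack([cv2.resize(t[130:220,125:225],(400,360),interpolation=cv2.INTER_CUBIC),cv2.resize(s[190:300,150:272],(400,360),interpolation=cv2.INTER_CUBIC)]))
o=env.observe();print(o['ft_force'],o['tool_pos'],yaw(o),o['finger_gap'])
E
```

```text
[-0.06980733  0.68716841  0.33433987] [ 0.50267581 -0.10921366  0.24494377] 1.5808683221438926 0.08637099774877124
```

View pics/c4.png

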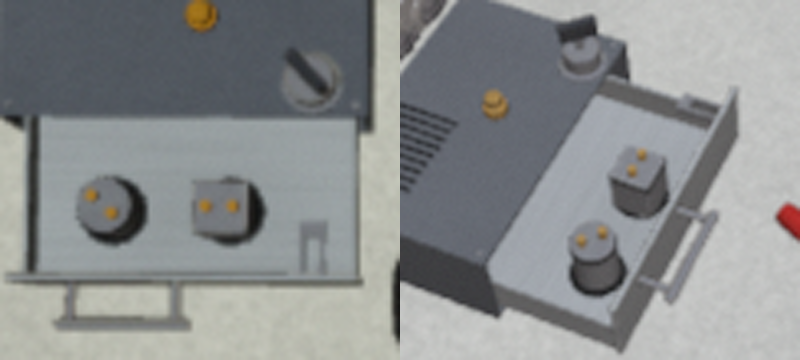

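The drawer is open, the wing is still up and turned, the round can is at (105,202) and the square one at (221,206) in the left half. I'll locate the round can from both views.

```bash
python3 - <<'E'
from h import *
np.set_printoptions(precision=4,suppress=True)
T=lambda x,y:(125+x/4,130+y/4); S=lambda x,y:(150+(x-400)*122/400,190+y*110/360)
print('round top',at('top',*T(105,203),.068),'side',at('side',*S(593,242),.068))
print('posts',at('top',*T(101,204),.078),at('side',*S(592,237),.078))
print('square top',at('top',*T(221,206),.068),at('top',*T(218,206),.078),'side',at('side',*S(640,168),.068))
print('leftwall top',at('top',*T(36,200),.05),'front',at('top',*T(180,277),.092),'handle',at('top',*T(122,324),.074),'encl front top',at('top',*T(180,112),.1))
p=np.array([.5955,.174]);print(to([.5955,.174,.245]),env.observe()['tool_pos'])
E
```

```text
round top [0.5979 0.191  0.068 ] side [0.5955 0.1962 0.068 ]
posts [0.5961 0.1924 0.078 ] [0.5951 0.197  0.078 ]
square top [0.596  0.0959 0.068 ] [0.5951 0.0971 0.078 ] side [0.592  0.0994 0.068 ]
leftwall top [0.6016 0.2516 0.05  ] front [0.5362 0.1251 0.092 ] handle [0.4984 0.1743 0.074 ] encl front top [0.6692 0.126  0.1   ]
[ 0.2823  0.0957 -0.0001] [ 0.5027 -0.1092  0.2449]
```

>>> arm_command([
  [[0.03,0.01,0,0,-0.52],[0.055,0.018,0,0,-0.52],[0.055,0.018,0,0,-0.52],[0.055,0.018,0,0,-0.52],[0.055,0.018,0,0,-0.52],[0.051,0.0145,0,0,-0.52],[0,0,0,2,-0.52],[0,0,0,2,-0.52],[0,0,0,2,-0.52],[0,0,0,2,-0.52]],
])

```text
clock: 17.4
tool_pos: [0.5952, 0.1953, 0.2453]
tcp_rot: [-0.0, 0.904, 0.427, -0.001]
ft_force: [-0.2, -0.1, 0.0]
finger_gap: 0.0663
```

>>> arm_command([
  [[0,0,0,2,-0.52],[0,0,0,2,-0.52],[0,0,0,2,-0.52],[0,0,0,2,-0.52],[0,0,0,2,-0.52],[0,0,0.06,0,-0.52],[0,0,0.05,0,-0.52],[0,0,0,0,-0.52],[0,0,0,0,-0.52]],
])

```text
clock: 18.52
tool_pos: [0.5973, 0.195, 0.1374]
tcp_rot: [-0.001, 1.0, 0.007, 0.001]
ft_force: [1.0, 0.6, -0.1]
finger_gap: 0.0664
```

```bash
python3 - <<'E'
from h import *
np.set_printoptions(precision=4,suppress=True)
s=snap('side','s5')
cv2.imwrite('pics/c5.png',cv2.resize(s[190:310,140:270],None,fx=4.5,fy=4.5,interpolation=cv2.INTER_CUBIC))
o=env.observe();print(o['ft_force'],o['tool_pos'],yaw(o),o['finger_gap'],o['joint_pos'],to([.5965,.1935,.029]))
E
```

```text
[0.0143 0.8161 0.4744] [0.5979 0.195  0.1382] 0.012923797627145017 0.06635868925498956 [-0.1365  0.4963 -0.3372  1.7233  0.1949  0.9506 -2.107 ] [-0.0014  0.0014  0.1092]
```

View pics/c5.png

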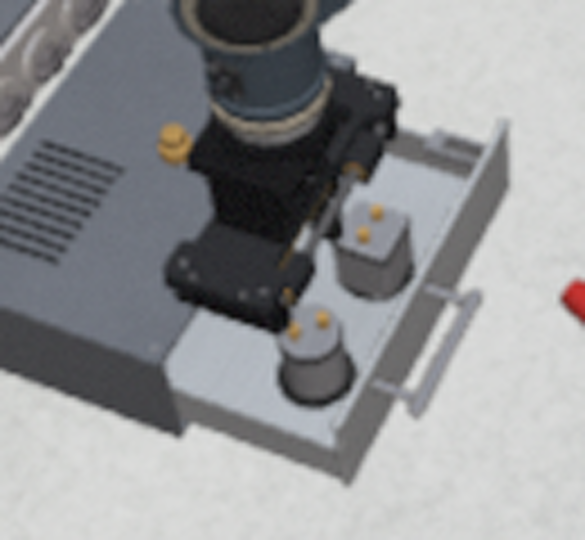

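The open gripper is above the round can (can top at (308,330), posts at (293,330) and (322,320)). Descending in stages with force checks.

>>> arm_command([
  [[0,0,0.025,0,-0.52],[0,0,0.02,0,-0.52],[0,0,0.015,0,-0.52],[0,0,0.01,0,-0.52],[0,0,0,0,-0.52]],
])

```text
clock: 19.2
tool_pos: [0.5964, 0.1933, 0.0649]
tcp_rot: [0.0, 1.0, 0.006, -0.001]
ft_force: [-0.2, 0.4, -1.1]
finger_gap: 0.0661
```

>>> arm_command([
  [[0,0,0.015,0,-0.52],[0,0,0.012,0,-0.52],[0,0,0.01,0,-0.52],[0,0,0,0,-0.52]],
])

```text
clock: 19.7
tool_pos: [0.596, 0.193, 0.0273]
tcp_rot: [0.0, 1.0, 0.006, -0.001]
ft_force: [0.8, 0.5, 0.3]
finger_gap: 0.0657
```

>>> arm_command([
  [[0,0,0,0,-0.3],[0,0,0,0,0],[0,0,0,0,0.2],[0,0,0,0,0.5],[0,0,0,0,0.5],[0,0,0,0,0.5]],
])

```text
clock: 20.45
tool_pos: [0.597, 0.1935, 0.0289]
tcp_rot: [-0.0, 1.0, 0.006, 0.0]
ft_force: [-1.0, 0.4, 4.2]
finger_gap: 0.0456
```

Gripped (45.6 mm). Lift.

>>> arm_command([
  [[0,0,0,0,0.5],[0,0,-0.01,0,0.5],[0,0,-0.02,0,0.5],[0,0,-0.03,0,0.5],[0,0,-0.04,0,0.5],[0,0,-0.03,0,0.5],[0,0,-0.01,0,0.5],[0,0,0,0,0.5]],
])

```text
clock: 21.45
tool_pos: [0.5966, 0.1933, 0.1689]
tcp_rot: [-0.0, 1.0, 0.006, 0.0]
ft_force: [-0.5, -0.8, -4.7]
finger_gap: 0.0453
```

```bash
python3 - <<'E'
from h import *
np.set_printoptions(precision=4,suppress=True)
o=env.observe();print(o['ft_force'],o['tool_pos'],yaw(o),o['finger_gap'],o['joint_pos'],to([.558,-.321,.1]))
E
```

```text
[-0.5331 -0.7894 -4.658 ] [0.5966 0.1933 0.1689] 0.011739171386711877 0.045332675327305914 [-0.1281  0.4637 -0.3453  1.6967  0.1798  1.0118 -2.0944] [-0.0446  0.5138  0.0689]
```

>>> arm_command([
  [[-0.002,0.024,0,0,0.5],[-0.004,0.05,0,0,0.5],[-0.005,0.06,0,0,0.5],[-0.005,0.06,0,0,0.5],[-0.005,0.06,0,0,0.5],[-0.005,0.06,0,0,0.5],[-0.005,0.06,0,0,0.5],[-0.005,0.06,0,0,0.5],[-0.005,0.05,0,0,0.5],[-0.0035,0.03,0,0,0.5]],
])

```text
clock: 22.7
tool_pos: [0.5558, -0.3245, 0.1662]
tcp_rot: [-0.0, 1.0, 0.004, -0.002]
ft_force: [-0.2, 1.0, -4.4]
finger_gap: 0.0455
```

>>> arm_command([
  [[0,0,0.04,0,0.5],[0,0,0.04,0,0.5],[0,0,0.03,0,0.5],[0,0,0,0,0.5],[0,0,0,0,0.5],[0,0,0,0,0.5]],
])

```text
clock: 23.45
tool_pos: [0.5593, -0.3216, 0.0601]
tcp_rot: [0.001, 1.0, 0.006, 0.001]
ft_force: [0.8, 0.2, -3.3]
finger_gap: 0.0456
```

```bash
python3 - <<'E'
from h import *
np.set_printoptions(precision=4,suppress=True)
o=env.observe();print(o['ft_force'],o['tool_pos'],yaw(o),o['finger_gap'],o['joint_pos'],to([.558,-.321,.021]))
s=snap('side','s6');t=snap('top','t6')
cv2.imwrite('pics/c6.png',np.hstack([cv2.resize(t[160:230,265:345],(400,350),interpolation=cv2.INTER_CUBIC),cv2.resize(s[130:200,240:320],(400,350),interpolation=cv2.INTER_CUBIC)]))
E
```

```text
[ 0.7976  0.1963 -3.2874] [ 0.5593 -0.3216  0.0601] 0.01167433030997822 0.045648424536881185 [ 0.5964  0.5971 -0.1964  1.7421  0.1516  0.8143 -1.23  ] [-0.0013 -0.0006  0.0391]
```

View pics/c6.png

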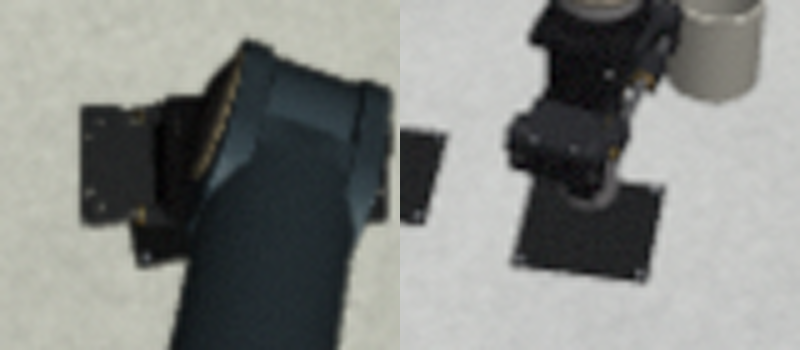

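The right-hand view shows the can at (590,205) held above the mat centre (about (590,230)), so it is lined up once the can's 39 mm height is allowed for. I'll lower gently; contact is expected at TCP z≈0.0205.

>>> arm_command([
  [[0,0,0.012,0,0.5],[0,0,0.01,0,0.5],[0,0,0.008,0,0.5],[0,0,0.004,0,0.5],[0,0,0.002,0,0.5],[0,0,0,0,0.5]],
])

```text
clock: 24.3
tool_pos: [0.5583, -0.3212, 0.0226]
tcp_rot: [0.0, 1.0, 0.006, 0.0]
ft_force: [-0.0, 0.2, -3.9]
finger_gap: 0.0452
```

>>> arm_command([
  [[0,0,0.001,0,0.5],[0,0,0.001,0,0.5],[0,0,0.001,0,0.5],[0,0,0,0,0.5]],
])

```text
clock: 24.8
tool_pos: [0.5584, -0.3213, 0.021]
tcp_rot: [0.0, 1.0, 0.006, 0.0]
ft_force: [-2.9, 1.9, 5.0]
finger_gap: 0.0457
```

Contact felt (fz changed from −3.9 to +5). Release, rise straight up and clear.

>>> arm_command([
  [[0,0,0,0,-0.2],[0,0,0,0,-0.5],[0,0,0,0,-0.5],[0,0,0,0,-0.5],[0,0,-0.01,0,-0.5],[0,0,-0.02,0,-0.5],[0,0,-0.04,0,-0.5],[0,0,-0.06,0,-0.5],[0,0,-0.06,0,-0.5],[0,0,0,0,-0.5]],
])

```text
clock: 26.05
tool_pos: [0.5617, -0.3225, 0.2178]
tcp_rot: [0.003, 1.0, 0.006, 0.006]
ft_force: [-0.3, -0.6, -1.2]
finger_gap: 0.0655
```

>>> arm_command([
  [[-0.02,0.05,-0.01,0,-0.5],[-0.02,0.058,-0.01,0,-0.5],[-0.02,0.058,0,0,-0.5],[-0.02,0.058,0,0,-0.5],[-0.02,0.058,0,0,-0.5],[0,0,0,0,-0.5],[0,0,0,0,-0.5],[0,0,0,0,-0.5]],
])

```text
clock: 27.05
tool_pos: [0.4631, -0.6023, 0.2299]
tcp_rot: [-0.0, 1.0, 0.007, 0.0]
ft_force: [-0.4, 1.0, 0.5]
finger_gap: 0.0653
```

```bash
python3 - <<'E'
from h import *
o=env.observe();print(o['ft_force'],o['tool_pos'],o['clock'])
s=snap('side','s7');t=snap('top','t7')
a=cv2.resize(t[90:230,120:345],(740,460),interpolation=cv2.INTER_CUBIC)
b=np.zeros((130,740,3),np.uint8);
o=np.vstack([a,b]); o[460:590,:240]=cv2.resize(s[130:200,225:320],(240,130));o[460:590,250:490]=cv2.resize(s[190:300,140:260],(240,130))
cv2.imwrite('pics/c7.png',o)
E
```

```text
[-0.44284582  0.96621191  0.46157648] [ 0.46311445 -0.60228134  0.22993636] 27.05
```

View pics/c7.png

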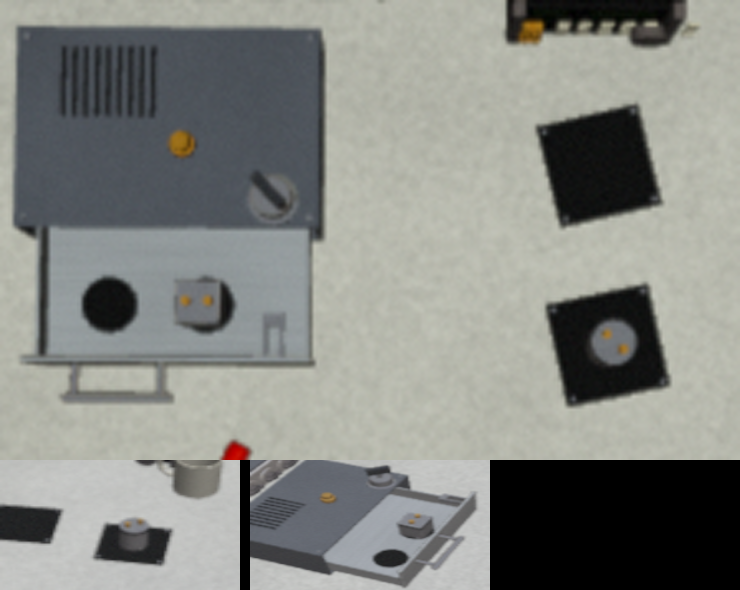

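```bash
python3 - <<'E'
from h import *
np.set_printoptions(precision=4,suppress=True)
T=lambda x,y:(120+x*225/740,90+y*140/460)
print('can',at('top',*T(613,342),.060),'side',at('side',225+134*95/240,130+(523-460)*70/130,.060))
t=cv2.imread('pics/t7.png');u,v=304,195
# mat from stud/outer corners
c=[T(*p) for p in((547,305),(648,286),(669,385),(569,405))];print('mat',np.mean([at('top',*p,.004) for p in c],0))
for n,rows in (('t0',(165,180)),('t7',(203,220))):
    im=cv2.imread(f'pics/{n}.png').astype(float).mean(2); prof=im[rows[0]:rows[1],150:164].mean(1)
    w=np.clip(prof.max()-prof-15,0,None); r=(w*np.arange(*rows)).sum()/w.sum(); print(n,prof.round(),r,at('top',157,r,.074))
E
```

```text
can [ 0.5578 -0.3207  0.06  ] side [ 0.5594 -0.3243  0.06  ]
mat [ 0.558  -0.3235  0.004 ]
t0 [174. 174. 174. 172. 158. 109. 109. 114. 136. 170. 172. 172. 172. 173.
 174.] 171.23136602937103 [0.6288 0.1717 0.074 ]
t7 [181. 180. 179. 180. 179. 165. 117. 112. 118. 139. 176. 180. 180. 180.
 178. 179. 181.] 210.2858078030898 [0.5008 0.1694 0.074 ]
```

```bash
python3 -c "
from bench import env
print(env.sign_off())"
```

```text
the job is handed in; nothing more can be done
None
```

The round standard is standing upright on the nearest mat, and I handed the job in at about 27 s of robot time. `sign_off()` gives no verdict.

- **Lock pin:** I pulled it up about 14 mm. It turned freely clockwise, so I turned it about 0.8 rad and let it down onto its ledge, 8.9 mm up. The last picture shows it still up and turned.
- **Drawer:** I pulled it until it met a stop at about 15 N. The tool reading and the camera both put the opening at about 128 mm against the nominal 130 mm; I took the felt stop as fully open and did not pull again. The square standard is still standing in it.
- **Round standard:** I lowered it until I felt contact, about 5 N, and released it. The top camera puts it about 3 mm from the mat's centre and the side camera about 1.5 mm, though the two differ by up to 4 mm.
- **Other things:** I touched nothing else. The plug and the upper mat look where they were in the last picture; I did not measure the mug, multimeter, adapter or other bystanders again.
- **A disagreement:** My first camera reading of the wing was 5 to 7 mm off in x from where the gripper found it. I shifted the tool to take that load off before lifting.
- **Pictures:** I viewed nine in all.

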